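Lock a relief tile in the tilting stand and hold it up at the mark

TASK

In the tile studio, put the green glazed tile, pattern up, into the brass-cornered pocket of the tilting board, lowering it right down before you let go, and then swing the blue-knobbed locking lever fully across it. Then lift the board by its steel bow handle until its yellow pointer stands level with the red marker, and finish while still holding the handle there, at rest: the board drops if it is let go. Leave the red marker, the white tile and the other things on the bench where they are.

Things in the scene. Friction and masses are not known exactly. Their poses are not given: they have to be found in the camera images.
- tile: the green glazed tile, loose on the bench: 60 (its x) x 100 (its y) x 18 mm (z), about 0.2 kg, rectangular with straight sides. Origin: centre of its underside; z up out of the patterned face. It looks the same turned half round, and may go in either way round.
- plain_tile: an unglazed white tile of the same size and axes, loose on the bench; a bystander. It and the green tile swap places at random.
- pocket (a point): centre of the pocket's floor, on the board's upper face (55 mm above the bench when down). Axes of the board: x from the handle end to the hinge, y along the hinge axis, z out of the upper face. 65 mm (x) by 105 mm (y) inside four brass corner brackets, 6 mm thick, 12 mm high, 22 mm per leg; the middle of each side is open, 60 mm along the tile's long sides for the fingers.
- board_hinge (a point): middle of the hinge axis of the tilting board (plywood, 245 x 220 x 12 mm), at its far end in the plane of its upper face; axes as at pocket. The pocket centre lies 100 mm from it, towards the handle.
- board (a joint): tilt of the board: 0 lying down level, grows as its handle end (the end nearer the robot) is lifted; at most 1.2 rad. The hinge is free: 0.5 kg of board and handle, plus the tile, falls back if released.
- lever (a joint): locking lever, turns in the board's plane and stays where left (about 1 N at its knob moves it). 0: points to the hinge, clear of the pocket; grows, turning positively about the board's z, as it swings over the tile; shut at its stop at 1.57, pointing along the board's +y over the middle of the tile's end. Starts open at 0 to 0.35.
- lever_post (a point): centre of the top of the lever's upright blue knob, a cylinder 14 mm in diameter, 36 mm high, its top 63 mm above the board's upper face, 50 mm from the pivot. It stands on a flat steel arm 16 mm wide whose underside passes 3 mm above the seated tile. Axes: x from pivot to knob, z as the board's.
- lever_pivot (a point): point on the lever's pivot axis, 27 mm above the board's upper face, at 85 mm to the board's -y side of the pocket centre.
- marker (a joint): angle at which the red marker is set on the aluminium quadrant beside the board's +y edge, with the same zero, axis and direction as the board's tilt: the board is at the mark when both values are equal; 0.5 to 0.85 rad. Stays by friction; leave it alone.
- marker_tip (a point): inner end, next to the board, of the red marker tab (12 x 28 x 8 mm), 215 mm from the hinge axis; its axes are parallel to the board's when the board is at the mark.
- pointer_tip (a point): outer end of the small yellow pointer (10 x 18 x 6 mm) on the board's +y edge, 215 mm from the hinge axis; it stands next to marker_tip, 4 mm aside, at the mark. The fixed quadrant plate behind it rises about 240 mm above the bench, 137 mm to the +y side of the pocket centre.
- spray: green bottle with a blue band and an orange cap, 60 mm in diameter, 170 mm tall, bystander, loose; origin centre of underside.
- glaze_jar: glaze jar, 70 mm in diameter, 90 mm tall, bystander, loose; origin centre of underside.
- mug: blue mug, 76 mm in diameter, 90 mm tall, bystander, loose; origin centre of underside.
- spatula: wooden-handled spatula lying on the bench, bystander, loose; origin under it.
- vase: small terracotta vase, 90 mm in diameter, 130 mm tall, bystander, loose; origin centre of underside.
- handle (a point): the steel bow handle across the board's free end: a round bar 14 mm in diameter and 100 mm long, parallel to the hinge axis, on two legs at its ends. This point: middle of the bar, 225 mm from the hinge along the board and 45 mm above the board's upper face, free underneath; axes as at pocket. The round bar may turn between the fingers as the board tilts.

How it is judged (in metres and radians):
On the way, in this order (a step that is already met when the one before it is completed fails the run):
1. the green tile is lowered, pattern up, into the pocket to within 8 mm of its floor while still held by the fingers (horizontal distance between tile and pocket below 0.008 m and z of tile in the frame of pocket below 0.008 m and angle between tile's own z axis and vertical below 0.15 rad and contact force between the fingers and tile above 0.5 N), for 0.05 s.
2. the tile lies flat in the pocket and is let go, the lever still open (horizontal distance between tile and pocket below 0.007 m and z of tile in the frame of pocket below 0.004 m and angle between the x axis of tile and the x axis of pocket, either way round below 0.12 rad and contact force between the fingers and tile below 0.1 N and value of joint lever below 1 rad), for 0.1 s.
3. the lever is swung shut over the seated tile, the board still down (value of joint lever above 1.4 rad and distance between tile and pocket below 0.008 m and value of joint board below 0.15 rad), for 0.2 s.
At the end, for the whole second after the job is handed in: Board held at rest by the fingers at its handle (over 1.5 N, within 50 mm of the bar's middle), within 0.07 rad of the marker's angle; lever shut (over 1.35 rad); green tile flat in the pocket, within 8 mm of its centre, 4 mm of its floor and 0.12 rad of its direction (angle between the x axis of pocket and the x axis of marker_tip, either way round below 0.07 rad and velocity of joint board between -0.1 and 0.1 rad/s and contact force between the fingers and board above 1.5 N and distance between the grasp point and handle below 0.05 m and value of joint lever above 1.35 rad and distance between tile and pocket below 0.008 m and z of tile in the frame of pocket below 0.004 m and angle between the x axis of tile and the x axis of pocket, either way round below 0.12 rad and linear speed of tile below 0.05 m/s and contact force between board and plain_tile below 0.1 N); the arm keeps its last pose, push and grip.
It fails at once if the red marker is shifted by more than 12 mm (distance of marker_tip from where it was at the start of the episode above 0.012 m).
It fails at once if a bystander is moved by more than 40 mm (distance of any of plain_tile, spray, glaze_jar, mug, spatula, vase from where it was at the start of the episode above 0.04 m).
It also fails if it takes over 64 s, if anything falls off the work surface, if the arm or the gripper's body presses on something with over 40 N, if the wrist force passes 120 N, or if a joint passes its speed limit or range.

ROBOT

A 7-joint arm with a two-finger parallel gripper is mounted at the origin on the work surface. World frame = base frame: x ahead of the robot, y to its left, z up, the work surface at z = 0. Lengths are in mm, angles in rad, forces in N, time in s.
With the tool pointing down it reaches from about 350 to 900 mm from the base axis. Payload 7.2 kg.
Tool frame: the origin (TCP) lies at the very end of the fingers, on their centre line; the grasp point (between the pads) lies 19 mm behind it (grasp_offset is the distance from the TCP to the grasp point, in mm); z points along the fingers, y is the line along which they close (so a half turn about z gives the same grasp; the last joint's range is limited). The gripper opens to 85 mm and grips with 20 to 120 N. Pads are 22 mm wide; open, the fingers measure 114 mm over their backs; the gripper's body (76 mm by 85 mm) begins 54 mm behind the grasp point. The pads swing forward as they close: fully open they stand 13 mm farther back than shut.
Start: joints at [-1.241, 0.411, -0.013, 1.596, 0.006, 1.134, -0.082], TCP at [242.129, 576.197, 196.297] pointing down, gripper open.
Joint ranges: [-2.95, 2.95], [-0.29, 1.99], [-1.47, 1.44], [0.14, 2.54], [-1.03, 4.17], [0.13, 1.85], [-2.86, 2.86]. Speed limits (rad/s): [2.39, 2.39, 3.01, 3.01, 3.14, 3.14, 3.14].

INTERFACE

Orientations are given as a rotation vector (axis times angle).
In Python, from rig import * gives the robot as it stands.
- The arm moves only by the tool arm_command, never from a script. Its argument "increments" is a list of rows, each an object with "xyz": the shift along the tool's x, y, z in mm, a list of three; "yaw": the turn about the tool's z in rad. In form: [{"xyz": [dx, dy, dz], "yaw": yaw}, ...]. A call has 1 to 20 rows; each row shifts and turns the commanded pose from where the row before left it, along the tool's axes as they then stand; what a row does not reach is not made up. A row lasts 1/12 s, in which the tool goes at most 41.7 mm and 7.16 degrees, less where a joint would pass 70% of its speed; a pose out of reach is approached as far as the arm can. A call with a gripper value outside its range is refused whole. "hand" is the opening, from 0 (shut) to 1 (fully open), set as the call begins (left out, the last holds). The fingers move at their own pace and stop on an object; "force" is the grip in N (left out, the last holds). Time passes only in rows, so rows that do not move let the fingers close. It gives the time, the measured TCP pose, the force, the opening and the grip force at its end, in the units of the state.
- observe(): the state, without advancing time (a new reading comes with each control period).
- snapshot(name): name is "scene" or "top"; returns a dict with "pixels" (400x640x3 uint8, red, green, blue), "range_z" (400x640 float32, mm along the optical axis (not along the pixel's ray), 0 where there is no reading), "camera_matrix" (3x3 intrinsics, pixels), "rvec" (rotation vector, rad) and "tvec" (3), from world to camera coordinates, as OpenCV has them. Camera axes: x right, y down, z forward; pixel columns grow to the right and rows downward; lengths in mm; the calibration is good to about 2 mm. A picture is of the moment at which its call begins.
- sign_off(): hands the job in; it is judged then, once.
The state is a dict: "time": time; "joints": joint angles; "qvel": joint speeds; "tau": joint torques, N m; "ee_pos": TCP position; "tool_rot": TCP orientation; "contact_force": force on the tool from outside, world axes, zero at the start; "wrist_torque": the same for the moment, N m; "gripper_width": finger opening in mm; "grip_force": force on a finger pad.
Only numpy, scipy, OpenCV 4.12 (cv2) and the standard library are available. Lean on these libraries where they do the work, as an engineer would, in place of code of your own. Each camera call takes 0.05 s, during which the arm holds its last target. There are 200 camera calls.

## Working session

There is one attempt and no reset: what is moved stays moved. The work goes in short steps, Python scripts to look and compute and a tool call to move; the robot and the scene stay as the last step left them, time stands still between calls to the robot, and variables do not carry over. Pictures are saved under pics/ and viewed, at most 10 in all, crops included, and the job is handed in when it is done.

Besides the shell and the picture viewer there is one more tool, called after "Call:" in YAML: its name, and indented under it one key for each argument. arm_command: Moves the arm, as the interface text tells. Its arguments: {"type":"object","properties":{"increments":{"type":"array","items":{"type":"object","properties":{"xyz":{"type":"array","items":{"type":"number"}},"yaw":{"type":"number"}}}},"hand":{"type":"number"},"force":{"type":"number"}},"required":["increments"]}

```bash
ls; mkdir -p pics
cat > h.py <<'E'
from rig import *
import numpy as np, cv2
from scipy.spatial.transform import Rotation as R
def cloud(s):
    K=np.array(s["camera_matrix"]);z=s["range_z"];v,u=np.mgrid[:400,:640]
    P=np.stack([(u-K[0,2])/K[0,0]*z,(v-K[1,2])/K[1,1]*z,z],-1)
    W=(P-np.array(s["tvec"]).ravel())@R.from_rotvec(np.array(s["rvec"]).ravel()).as_matrix()
    W[z==0]=np.nan
    return W
def save(s,n): cv2.imwrite("pics/"+n,s["pixels"][...,::-1])
def st():
    o=observe();print({k:np.round(o[k],3).tolist() for k in("time","ee_pos","tool_rot","contact_force","gripper_width","grip_force","joints")})
    print("tool axes xyz in cols\n",R.from_rotvec(o["tool_rot"]).as_matrix().round(3))
E
python3 - <<'E'
from h import *
st()
for n in("scene","top"):
    s=snapshot(n);save(s,n+"1.png");np.savez(n+"1.npz",W=cloud(s),p=s["pixels"]);print(n,(-R.from_rotvec(np.ravel(s["rvec"])).as_matrix().T@np.ravel(s["tvec"])).round())
E
```

```text
pics
{'time': 0.0, 'ee_pos': [241.933, 575.637, 195.447], 'tool_rot': [-0.621, -3.079, 0.003], 'contact_force': [0.749, -1.007, 0.092], 'gripper_width': 85.267, 'grip_force': 0.0, 'joints': [-1.241, 0.412, -0.013, 1.597, 0.006, 1.134, -0.082]}
tool axes xyz in cols
 [[-0.922  0.387 -0.001]
 [ 0.387  0.922 -0.002]
 [-0.    -0.002 -1.   ]]
scene [1093. -655. 1067.]
top [ 446.  -54. 1617.]
```

View pics/scene1.png

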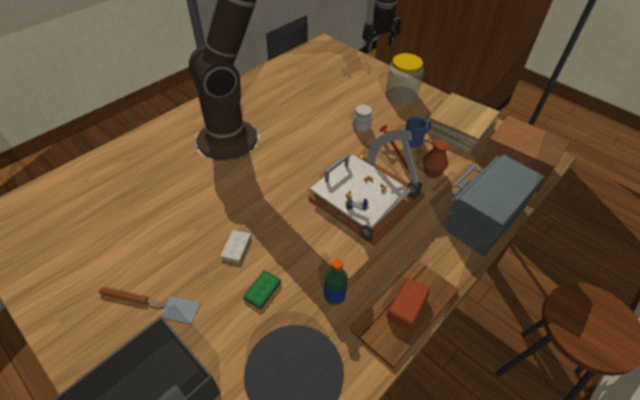

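View pics/top1.png

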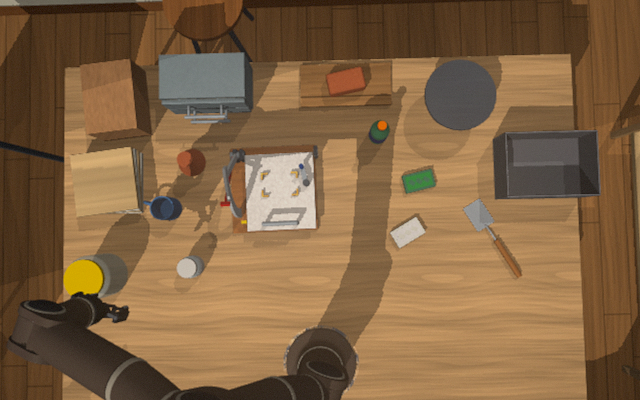

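The scene view shows the green tile at (263,290), the white tile at (236,246) and the board around (365,195). In the top view the green tile is at (418,181), the board around (280,190), the handle at (283,216), the blue knob near (304,170), the yellow pointer at (243,222) and the red marker at (225,204).

Run:
```python
from h import *
def rect(P):
    c,(a,b),t=cv2.minAreaRect(P[:,:2].astype(np.float32)); return np.round([*c,a,b,t],1)
for n in("top","scene"):
    d=np.load(n+"1.npz");W=d["W"];hsv=cv2.cvtColor(d["p"],cv2.COLOR_RGB2HSV).astype(int);H,S,V=hsv[...,0],hsv[...,1],hsv[...,2]
    x,y,z=W[...,0],W[...,1],W[...,2]
    near=(x>300)&(x<850)&(y>-400)&(y<450)
    g=near&(H>45)&(H<80)&(S>110)&(z>8)&(z<30);print(n,"green",g.sum(),rect(W[g]),np.median(W[g],0).round(1))
    b=near&(abs(x-560)<160)&(abs(y-90)<200)
    w=b&(S<60)&(V>120)&(abs(z-55)<7);print("board",w.sum(),rect(W[w]),np.median(W[w],0).round(1))
    for nm,m in dict(blue=(H>100)&(H<125)&(S>110)&(z>85)&(z<130),red=((H<6)|(H>174))&(S>150)&(z>40),yellow=(H>18)&(H<32)&(S>170)&(z>35)&(z<70),brass=(H>12)&(H<28)&(S>90)&(z>60)&(z<76),handle=(S<90)&(z>88)&(z<110)).items():
        m=m&b; 
        k,l=cv2.connectedComponents(m.astype(np.uint8))
        for i in range(1,k):
            q=W[l==i]
            if len(q)>4: print(nm,len(q),np.median(q,0).round(1),q.min(0).round(),q.max(0).round())
d=np.load("top1.npz")["p"][140:245,210:325][...,::-1];cv2.imwrite("pics/c1.png",cv2.resize(d,None,fx=6,fy=5.7,interpolation=cv2.INTER_CUBIC))
```

```text
top green 262 [ 586.8 -333.3   44.2   84.2   12.9] [ 585.3 -331.6   18.8]
board 4484 [560.  115.7 244.1 219.4   1.4] [559.1 117.7  55. ]
blue 10 [630.1  43.2 117.3] [626.  40.  98.] [635.  46. 125.]
red 44 [517.  261.1 199. ] [511. 247. 186.] [535. 272. 208.]
yellow 15 [465.6 231.7  57.9] [462. 225.  53.] [469. 238.  67.]
brass 22 [617.4  63.   68. ] [601.  59.  61.] [622.  79.  75.]
brass 22 [614.  171.2  64.9] [598. 155.  60.] [619. 175.  74.]
brass 17 [550.7  63.7  67.3] [548.  57.  61.] [563.  76.  71.]
brass 22 [547.  168.3  66.2] [543. 152.  61.] [563. 173.  73.]
brass 6 [467.1 232.4  63.6] [462. 227.  61.] [469. 237.  67.]
handle 12 [664.7 251.3  96.9] [650. 250.  88.] [673. 258. 105.]
handle 18 [494.9 247.   99.3] [484. 245.  89.] [509. 253. 110.]
handle 153 [457.4 111.9 105. ] [451.  56.  96.] [465. 167. 110.]
scene green 553 [ 587.6 -333.7   54.7   94.3   12.3] [ 588.6 -335.3   18.6]
board 3079 [557.8 119.1 246.4 225.    1.9] [555.8 111.3  55. ]
blue 15 [633.1  41.3 104.6] [631.  38.  87.] [637.  44. 119.]
red 11 [517.4 259.6 199.3] [513. 245. 196.] [519. 270. 203.]
red 58 [591.7 264.3 132.6] [552. 260.  93.] [624. 269. 162.]
yellow 12 [463.2 235.3  57.7] [458. 227.  54.] [469. 244.  59.]
brass 18 [547.5 168.2  64.9] [540. 155.  60.] [561. 175.  68.]
brass 18 [613.2 169.3  64. ] [599. 156.  60.] [618. 175.  68.]
brass 19 [549.2  64.6  65. ] [544.  59.  60.] [564.  77.  67.]
handle 37 [500.9 250.9 100.3] [484. 247.  89.] [515. 256. 109.]
handle 130 [459.7 109.8 104.9] [450.  58.  88.] [465. 171. 110.]
handle 44 [658.3 256.5  98.3] [630. 251.  89.] [675. 269. 110.]
handle 9 [637.7  46.5  99.3] [637.  43.  90.] [639.  51. 109.]
```

View pics/c1.png

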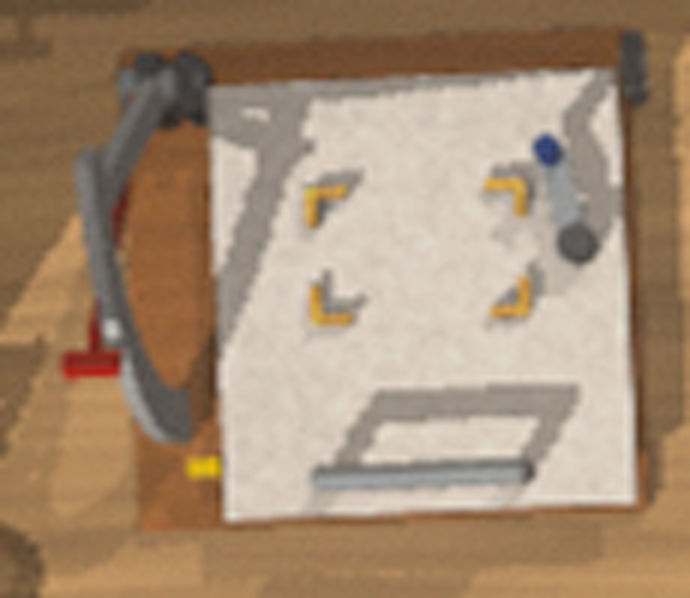

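The crop shows the four brass corners around (415,250), the knob at (547,150) and the pivot at (577,243), so the lever is slightly open. The bow bar is at (425,475), the yellow pointer at (205,467) and the red marker at (90,363).

Estimates:
- Green tile: (587,-333.5), yaw about 0.22
- Pocket: about (582,117,55), yaw about 0.03
- Handle: about (458,112,100)

Moving to above the tile.

Call:
arm_command:
  increments:
    - {"xyz": [-24, -25, -3]}
    - {"xyz": [-24, -25, -3]}
    - {"xyz": [-24, -25, -3]}
    - {"xyz": [-24, -25, -3]}
    - {"xyz": [-24, -25, -3]}
    - {"xyz": [-24, -25, -3]}
    - {"xyz": [-24, -25, -3]}
    - {"xyz": [-24, -25, -3]}
    - {"xyz": [-24, -25, -3]}
    - {"xyz": [-24, -25, -3]}
    - {"xyz": [-24, -25, -3]}
    - {"xyz": [-24, -25, -3]}
    - {"xyz": [-24, -25, -3]}
    - {"xyz": [-24, -25, -3]}
    - {"xyz": [-24, -25, -3]}
    - {"xyz": [-24, -25, -3]}
    - {"xyz": [-24, -25, -3]}
    - {"xyz": [-24, -25, 0]}
    - {"xyz": [-24, -25, 0]}
    - {"xyz": [-24, -25, 0]}
  hand: 1

```text
validation failed for argument at $.in...
```

Call:
arm_command:
  increments:
    - {"xyz": [-24, -25, 0]}
    - {"xyz": [-24, -25, 0]}
    - {"xyz": [-24, -25, 0]}
    - {"xyz": [-24, -25, 0]}
    - {"xyz": [-24, -25, 3]}
    - {"xyz": [-24, -25, 3]}
    - {"xyz": [-24, -25, 3]}
    - {"xyz": [-24, -25, 3]}
    - {"xyz": [0, 0, 15], "yaw": 0.119}
    - {"xyz": [0, 0, 15], "yaw": 0.119}
    - {"xyz": [0, 0, 15], "yaw": 0.119}
    - {"xyz": [0, 0, 15], "yaw": 0.119}
    - {"xyz": [0, 0, 15], "yaw": 0.119}
    - {"xyz": [0, 0, 15], "yaw": 0.119}
    - {"xyz": [0, 0, 15], "yaw": 0.119}
    - {"xyz": [0, 0, 15], "yaw": 0.12}
    - {"xyz": [0, 0, 0]}
    - {"xyz": [0, 0, 0]}

```text
validation failed for argument at $.in...
```

```bash
python3 -c "
from h import *
st()"
```

```text
{'time': 0.1, 'ee_pos': [241.971, 575.723, 195.546], 'tool_rot': [-0.621, -3.079, 0.002], 'contact_force': [-0.088, 0.543, 0.316], 'gripper_width': 85.329, 'grip_force': 0.0, 'joints': [-1.241, 0.412, -0.013, 1.597, 0.006, 1.134, -0.082]}
tool axes xyz in cols
 [[-0.922  0.387 -0.   ]
 [ 0.387  0.922 -0.001]
 [-0.    -0.001 -1.   ]]
```

Every row probably needs a yaw value, so I'll resend with one in each.

Call:
arm_command:
  increments:
    - {"xyz": [-24, -25, -3], "yaw": 0}
    - {"xyz": [-24, -25, -3], "yaw": 0}
    - {"xyz": [-24, -25, -3], "yaw": 0}
    - {"xyz": [-24, -25, -3], "yaw": 0}
    - {"xyz": [-24, -25, -3], "yaw": 0}
    - {"xyz": [-24, -25, -3], "yaw": 0}
    - {"xyz": [-24, -25, -3], "yaw": 0}
    - {"xyz": [-24, -25, -3], "yaw": 0}
    - {"xyz": [-24, -25, -3], "yaw": 0}
    - {"xyz": [-24, -25, -3], "yaw": 0}
    - {"xyz": [-24, -25, -3], "yaw": 0}
    - {"xyz": [-24, -25, -3], "yaw": 0}
    - {"xyz": [-24, -25, -3], "yaw": 0}
    - {"xyz": [-24, -25, -3], "yaw": 0}
    - {"xyz": [-24, -25, -3], "yaw": 0}
    - {"xyz": [-24, -25, -3], "yaw": 0}
    - {"xyz": [-24, -25, 0], "yaw": 0}
    - {"xyz": [-24, -25, 0], "yaw": 0}
    - {"xyz": [-24, -25, 0], "yaw": 0}
    - {"xyz": [-24, -25, 0], "yaw": 0}
  hand: 1

```text
time: 1.77
ee_pos: [491.1, -72.3, 244.3]
tool_rot: [0.62, 3.08, 0.0]
contact_force: [0.7, 0.4, -0.0]
gripper_width: 85.5
grip_force: 0.0
```

Call:
arm_command:
  increments:
    - {"xyz": [-24, -25, 0], "yaw": 0}
    - {"xyz": [-24, -25, 0], "yaw": 0}
    - {"xyz": [-24, -25, 0], "yaw": 0}
    - {"xyz": [-24, -25, 0], "yaw": 0}
    - {"xyz": [-24, -25, 0], "yaw": 0}
    - {"xyz": [-24, -25, 0], "yaw": 0}
    - {"xyz": [-24, -25, 0], "yaw": 0}
    - {"xyz": [-20, -20, 0], "yaw": 0}
    - {"xyz": [0, 0, 15], "yaw": 0.119}
    - {"xyz": [0, 0, 15], "yaw": 0.119}
    - {"xyz": [0, 0, 15], "yaw": 0.119}
    - {"xyz": [0, 0, 15], "yaw": 0.119}
    - {"xyz": [0, 0, 15], "yaw": 0.119}
    - {"xyz": [0, 0, 15], "yaw": 0.119}
    - {"xyz": [0, 0, 15], "yaw": 0.119}
    - {"xyz": [0, 0, 15], "yaw": 0.12}
    - {"xyz": [0, 0, 0], "yaw": 0}
    - {"xyz": [0, 0, 0], "yaw": 0}

```text
time: 3.27
ee_pos: [588.2, -322.8, 123.3]
tool_rot: [-1.958, -2.454, 0.002]
contact_force: [-0.0, 0.7, 0.4]
gripper_width: 85.5
grip_force: 0.0
```

```bash
cat >> h.py <<'E'
def delta(tx,ty,tz,ya):
    "tool-frame move to world target, tool-y heading ya (rad); translate first, then yaw"
    o=observe();M=R.from_rotvec(o["tool_rot"]).as_matrix()
    print("xyz",(M.T@(np.array([tx,ty,tz])-o["ee_pos"])).round(1),"yaw",round((np.arctan2(M[1,1],M[0,1])-ya+np.pi/2)%np.pi-np.pi/2,3),"at",np.round(o["ee_pos"],1),o["time"])
E
python3 -c "
from h import *
delta(587.2,-333.5,4,.22)
s=snapshot('scene');cv2.imwrite('pics/s2.png',cv2.resize(s['pixels'][200:350,180:380][...,::-1],None,fx=3.5,fy=3.5))"
```

```text
xyz [-10.3  -3.1 119.3] yaw 0.004 at [ 588.2 -322.8  123.3] 3.2667
```

View pics/s2.png

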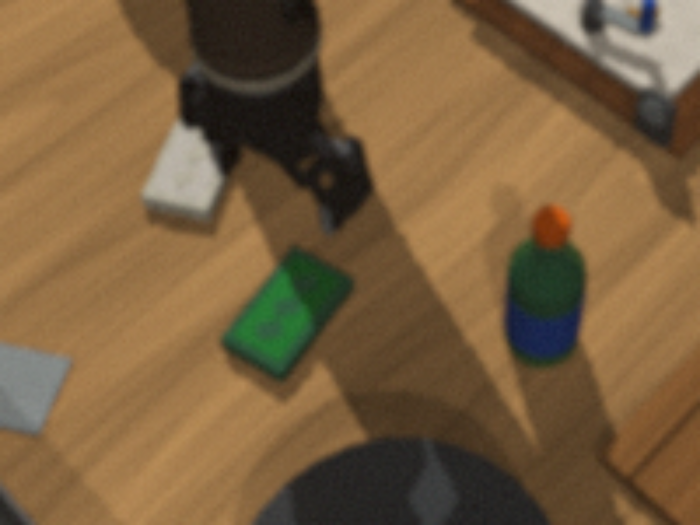

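The crop shows the green tile at (288,312) with the open gripper above it at (270,160). The white tile at (190,170) is clear. Descending and gripping.

Call:
arm_command:
  increments:
    - {"xyz": [-5, -1.5, 10], "yaw": 0}
    - {"xyz": [-5, -1.5, 15], "yaw": 0}
    - {"xyz": [0, 0, 20], "yaw": 0}
    - {"xyz": [0, 0, 20], "yaw": 0}
    - {"xyz": [0, 0, 20], "yaw": 0}
    - {"xyz": [0, 0, 15], "yaw": 0}
    - {"xyz": [0, 0, 11], "yaw": 0}
    - {"xyz": [0, 0, 10], "yaw": 0}
    - {"xyz": [0, 0, 0], "yaw": 0}
    - {"xyz": [0, 0, 0], "yaw": 0}

```text
time: 4.15
ee_pos: [587.9, -334.0, 3.2]
tool_rot: [-1.964, -2.452, 0.0]
contact_force: [0.1, -0.1, 1.2]
gripper_width: 85.3
grip_force: 0.0
```

Call:
arm_command:
  increments:
    - {"xyz": [0, 0, 0], "yaw": 0}
    - {"xyz": [0, 0, 0], "yaw": 0}
    - {"xyz": [0, 0, 0], "yaw": 0}
    - {"xyz": [0, 0, 0], "yaw": 0}
    - {"xyz": [0, 0, 0], "yaw": 0}
    - {"xyz": [0, 0, 0], "yaw": 0}
    - {"xyz": [0, 0, 0], "yaw": 0}
    - {"xyz": [0, 0, 0], "yaw": 0}
    - {"xyz": [0, 0, 0], "yaw": 0}
    - {"xyz": [0, 0, 0], "yaw": 0}
  hand: 0.55
  force: 40

```text
time: 4.98
ee_pos: [588.0, -333.7, 3.2]
tool_rot: [-1.964, -2.452, 0.0]
contact_force: [0.2, 0.3, 0.2]
gripper_width: 47.3
grip_force: 0.0
```

```bash
python3 -c "
from h import *
s=snapshot('scene');cv2.imwrite('pics/s3.png',cv2.resize(s['pixels'][200:350,180:380][...,::-1],None,fx=3.5,fy=3.5))
W=cloud(s);h=cv2.cvtColor(s['pixels'],cv2.COLOR_RGB2HSV).astype(int)
g=(h[...,0]>45)&(h[...,0]<80)&(h[...,1]>110)&(abs(W[...,0]-587)<90)&(abs(W[...,1]+333)<90)
print(np.percentile(W[g],[2,50,98],axis=0).round(1))"
```

```text
[[ 560.2 -379.7   14.7]
 [ 586.2 -348.6   18.5]
 [ 617.8 -318.7   22.7]]
```

View pics/s3.png

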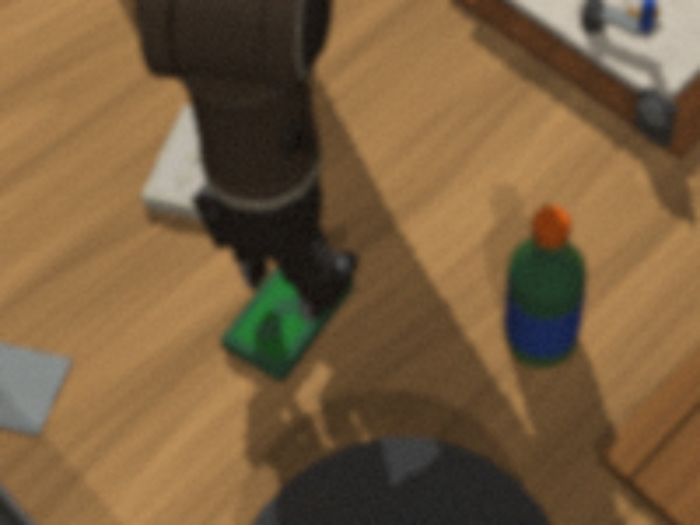

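```bash
python3 -c "
from h import *
M=R.from_rotvec(observe()['tool_rot']).as_matrix();e=np.array(observe()['ee_pos'])
for n in('scene','top'):
    s=snapshot(n);W=cloud(s)
    T=(W-e)@M
    m=(abs(T[...,0])<30)&(abs(T[...,1])<75)&(W[...,2]>22)&(W[...,2]<80)
    q=np.c_[T[m][:,:2],W[m][:,2:],s['pixels'][m]];q=q[q[:,2].argsort()]
    print(n,len(q));print(q[::max(1,len(q)//25)].round().astype(int).tolist())
"
```

```text
scene 109
[[-27, 23, 22, 48, 98, 60], [6, -17, 22, 40, 120, 52], [-3, 16, 23, 50, 96, 52], [18, -19, 24, 36, 88, 43], [9, -25, 38, 69, 66, 43], [-8, -29, 43, 77, 62, 50], [8, -23, 46, 77, 64, 43], [-9, -31, 47, 103, 84, 66], [-6, 34, 50, 31, 36, 28], [-9, 30, 51, 55, 57, 50], [3, -22, 54, 41, 28, 20], [5, -23, 56, 38, 25, 18], [-10, 28, 56, 67, 66, 60], [-5, 38, 57, 24, 29, 23], [-8, 30, 59, 51, 53, 49], [12, -25, 60, 45, 32, 24], [-5, 31, 62, 31, 26, 25], [0, -22, 64, 23, 17, 13], [-10, -24, 65, 40, 34, 33], [-10, 29, 66, 58, 54, 51], [-5, 32, 67, 29, 26, 24], [-2, -23, 70, 25, 21, 15], [-4, 38, 71, 27, 22, 17], [-10, 30, 73, 41, 40, 36], [-11, -26, 76, 50, 49, 45], [-2, -22, 77, 28, 25, 20], [0, -24, 77, 27, 20, 18], [-4, -23, 79, 27, 20, 15]]
top 0
[]
```

The tile hasn't moved. The fingers closed just above its top face because the open pads stand farther back than I allowed for. I'll reopen, go lower and close again.

Call:
arm_command:
  increments:
    - {"xyz": [0, 0, 0], "yaw": 0}
    - {"xyz": [0, 0, 0], "yaw": 0}
    - {"xyz": [0, 0, 0], "yaw": 0}
    - {"xyz": [0, 0, 0], "yaw": 0}
    - {"xyz": [0, 0, 0], "yaw": 0}
    - {"xyz": [0, 0, 0], "yaw": 0}
    - {"xyz": [0, 0, 0], "yaw": 0}
    - {"xyz": [0, 0, 0], "yaw": 0}
    - {"xyz": [0, 0, 3], "yaw": 0}
    - {"xyz": [0, 0, 3], "yaw": 0}
    - {"xyz": [0, 0, 3], "yaw": 0}
    - {"xyz": [0, 0, 3], "yaw": 0}
    - {"xyz": [0, 0, 0], "yaw": 0}
  hand: 1

```text
time: 6.22
ee_pos: [587.5, -333.4, -9.7]
tool_rot: [-1.963, -2.451, 0.0]
contact_force: [-0.6, -0.4, 0.9]
gripper_width: 85.8
grip_force: 0.0
```

Call:
arm_command:
  increments:
    - {"xyz": [0, 0, 0], "yaw": 0}
    - {"xyz": [0, 0, 0], "yaw": 0}
    - {"xyz": [0, 0, 0], "yaw": 0}
    - {"xyz": [0, 0, 0], "yaw": 0}
    - {"xyz": [0, 0, 0], "yaw": 0}
    - {"xyz": [0, 0, 0], "yaw": 0}
    - {"xyz": [0, 0, 0], "yaw": 0}
    - {"xyz": [0, 0, 0], "yaw": 0}
  hand: 0.6
  force: 40

```text
time: 6.88
ee_pos: [588.0, -333.7, -8.7]
tool_rot: [1.964, 2.452, -0.0]
contact_force: [0.4, 0.3, -0.3]
gripper_width: 51.4
grip_force: 0.0
```

```bash
python3 -c "
from h import *
M=R.from_rotvec(observe()['tool_rot']).as_matrix();e=np.array(observe()['ee_pos'])
s=snapshot('scene');W=cloud(s);p=s['pixels'].astype(int)
T=(W-e)@M
m=(abs(T[...,0])<40)&(abs(T[...,1])<75)&(W[...,2]>3)&(W[...,2]<100)
g=m&(p[...,1]>p[...,0]+25)
f=m&~g&(p.sum(-1)<230)
print('green T/z',np.percentile(np.c_[T[g][:,:2],W[g][:,2]],[1,50,99],axis=0).round())
q=np.c_[T[f][:,:2],W[f][:,2:]]
for sgn in(-1,1):
    a=q[q[:,1]*sgn>0];a=a[a[:,2].argsort()];print(a[:60:4].round().astype(int).tolist())
cv2.imwrite('pics/s4.png',cv2.resize(s['pixels'][235:325,220:310][...,::-1],None,fx=6.5,fy=6.5))
"
```

```text
green T/z [[-39. -28.  14.]
 [-14.  -4.  18.]
 [ 17.  27.  23.]]
[[-17, -32, 15], [-25, -2, 18], [19, -31, 18], [23, -30, 18], [-26, -8, 19], [-15, -30, 20], [-36, -27, 21], [9, -25, 32], [10, -25, 36], [10, -26, 40], [-10, -27, 42], [-7, -26, 43], [10, -24, 47], [-3, -25, 50], [7, -25, 52]]
[[-19, 29, 3], [-36, 29, 3], [-12, 68, 3], [-12, 28, 4], [15, 49, 4], [-21, 27, 4], [25, 49, 5], [-39, 71, 5], [-26, 28, 8], [-25, 28, 11], [-1, 27, 13], [-9, 26, 13], [-12, 29, 14], [-24, 28, 16], [-22, 3, 17]]
```

View pics/s4.png

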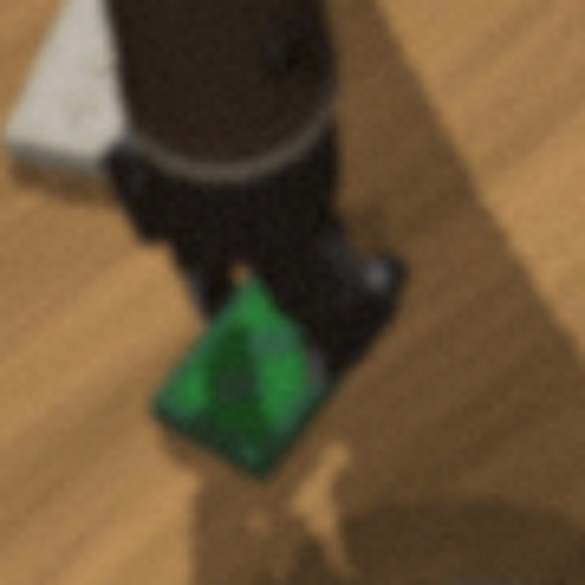

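The crop shows the fingers straddling or touching the tile's upper edges, with the tile at (240,390). I can't tell from this whether they hold it, so I'll close further and see whether they stop on it.

Call:
arm_command:
  increments:
    - {"xyz": [0, 0, 0], "yaw": 0}
    - {"xyz": [0, 0, 0], "yaw": 0}
    - {"xyz": [0, 0, 0], "yaw": 0}
    - {"xyz": [0, 0, 0], "yaw": 0}
  hand: 0.45

```text
time: 7.27
ee_pos: [588.0, -333.7, -8.7]
tool_rot: [-1.964, -2.452, -0.0]
contact_force: [-0.2, 1.0, -0.5]
gripper_width: 38.6
grip_force: 0.0
```

```bash
python3 -c "
from h import *
o=observe();M=R.from_rotvec(o['tool_rot']).as_matrix();e=np.array(o['ee_pos'])
s=snapshot('scene');W=cloud(s);p=s['pixels'].astype(int)
T=(W-e)@M
for sgn in(-1,1):
    m=(abs(T[...,0])<14)&(T[...,1]*sgn>14)&(T[...,1]*sgn<60)&(W[...,2]>22)&(W[...,2]<120)
    v,u=np.where(m);q=np.c_[u,v,T[m][:,:2],W[m][:,2],s['pixels'][m]];q=q[q[:,4].argsort()];print(q[:40:3].round().astype(int).tolist())
"
```

```text
[[258, 282, 8, -19, 22, 34, 101, 45], [255, 284, -4, -20, 28, 28, 62, 32], [254, 285, -9, -19, 32, 32, 64, 30], [255, 283, -4, -19, 35, 25, 38, 20], [258, 280, 8, -17, 36, 28, 68, 31], [257, 280, 5, -19, 37, 33, 44, 25], [252, 283, -10, -24, 39, 81, 66, 55], [257, 279, 7, -19, 40, 29, 34, 24], [258, 277, 12, -20, 43, 27, 27, 22], [252, 282, -10, -23, 45, 70, 58, 50], [254, 282, -7, -18, 46, 24, 18, 17], [253, 282, -10, -19, 49, 36, 31, 28], [254, 280, -5, -20, 51, 22, 15, 12], [250, 278, -6, -32, 53, 75, 60, 42]]
[[266, 293, -8, 20, 23, 54, 89, 56], [269, 292, -6, 30, 36, 36, 43, 34], [271, 290, 0, 32, 38, 25, 31, 23], [270, 291, -5, 33, 42, 26, 29, 22], [265, 290, -11, 21, 46, 59, 77, 58], [268, 289, -5, 27, 46, 27, 24, 21], [267, 290, -10, 27, 48, 48, 44, 44], [267, 289, -8, 26, 51, 49, 47, 45], [269, 289, -6, 32, 54, 28, 23, 18], [268, 288, -7, 29, 57, 30, 24, 25], [265, 287, -10, 22, 61, 42, 47, 38], [265, 286, -11, 23, 68, 35, 36, 30], [267, 287, -12, 31, 72, 28, 23, 21], [269, 285, -6, 33, 75, 27, 20, 16]]
```

Call:
arm_command:
  increments:
    - {"xyz": [0, 0, 0], "yaw": 0}
    - {"xyz": [0, 0, 0], "yaw": 0}
    - {"xyz": [0, 0, 0], "yaw": 0}
    - {"xyz": [0, 0, 0], "yaw": 0}
    - {"xyz": [0, 0, 0], "yaw": 0}
    - {"xyz": [0, 0, 0], "yaw": 0}
    - {"xyz": [0, 0, 0], "yaw": 0}
    - {"xyz": [0, 0, 0], "yaw": 0}
    - {"xyz": [0, 0, 3], "yaw": 0}
    - {"xyz": [0, 0, 3], "yaw": 0}
    - {"xyz": [0, 0, 2], "yaw": 0}
    - {"xyz": [0, 0, 0], "yaw": 0}
  hand: 1

```text
time: 8.32
ee_pos: [587.6, -333.4, -17.5]
tool_rot: [-1.963, -2.451, 0.0]
contact_force: [-0.1, 0.3, 0.1]
gripper_width: 85.4
grip_force: 0.0
```

Call:
arm_command:
  increments:
    - {"xyz": [0, 0, 2], "yaw": 0}
    - {"xyz": [0, 0, 2], "yaw": 0}
    - {"xyz": [0, 0, 2], "yaw": 0}
    - {"xyz": [0, 0, 0], "yaw": 0}

```text
time: 8.65
ee_pos: [587.8, -333.5, -23.2]
tool_rot: [-1.964, -2.451, 0.0]
contact_force: [1.4, -0.1, -0.6]
gripper_width: 85.6
grip_force: 0.0
```

```bash
cat >> h.py <<'E'
def tips():
    o=observe();M=R.from_rotvec(o['tool_rot']).as_matrix();e=np.array(o['ee_pos']);w=o['gripper_width']/2
    s=snapshot('scene');W=cloud(s);p=s['pixels'].astype(int);T=(W-e)@M
    for sgn in(-1,1):
        a=T[...,1]*sgn
        m=(abs(T[...,0])<13)&(a>w-4)&(a<w+18)&(W[...,2]>2)&(W[...,2]<120)&(p.max(-1)<75)&(p[...,1]<p[...,0]+12)
        print(sgn,'finger z from top of TCP',np.sort(W[m][:,2])[:12].round())
    print('ee',e.round(1),o['contact_force'].round(1) if hasattr(o['contact_force'],'round') else o['contact_force'])
    return s,W
E
python3 -c "
from h import *
tips()"
```

```text
-1 finger z from top of TCP [31. 33. 33. 34. 35. 36. 38. 38. 38. 39. 39. 39.]
1 finger z from top of TCP [29. 29. 30. 34. 35. 36. 37. 37. 38. 39. 40. 41.]
ee [ 587.8 -333.5  -23.2] [ 1.4 -0.1 -0.6]
```

The finger ends really are about 50 mm above the reported TCP when open, which matches there being no contact so far. Going lower in checked steps.

Call:
arm_command:
  increments:
    - {"xyz": [0, 0, 4], "yaw": 0}
    - {"xyz": [0, 0, 4], "yaw": 0}
    - {"xyz": [0, 0, 4], "yaw": 0}
    - {"xyz": [0, 0, 2], "yaw": 0}
    - {"xyz": [0, 0, 0], "yaw": 0}

```text
time: 9.12
ee_pos: [587.6, -333.4, -37.6]
tool_rot: [-1.963, -2.451, 0.0]
contact_force: [-0.0, 0.6, 0.8]
gripper_width: 85.2
grip_force: 0.0
```

```bash
python3 -c "
from h import *
tips();st()"
```

```text
-1 finger z from top of TCP [16. 17. 19. 19. 20. 20. 24. 24. 25. 25. 26. 26.]
1 finger z from top of TCP [10. 15. 17. 21. 21. 21. 22. 23. 23. 26. 27. 28.]
ee [ 587.6 -333.4  -37.6] [-0.   0.6  0.8]
{'time': 9.167, 'ee_pos': [587.71, -333.587, -37.185], 'tool_rot': [-1.964, -2.451, 0.0], 'contact_force': [-1.393, -0.245, 0.6], 'gripper_width': 85.448, 'grip_force': 0.0, 'joints': [0.034, 0.844, 0.64, 1.666, -0.635, 0.851, 1.166]}
tool axes xyz in cols
 [[-0.218  0.976 -0.001]
 [ 0.976  0.218  0.   ]
 [ 0.    -0.001 -1.   ]]
```

Call:
arm_command:
  increments:
    - {"xyz": [0, 0, 2], "yaw": 0}
    - {"xyz": [0, 0, 2], "yaw": 0}
    - {"xyz": [0, 0, 0], "yaw": 0}

```text
time: 9.42
ee_pos: [587.9, -333.6, -41.1]
tool_rot: [-1.964, -2.452, -0.0]
contact_force: [0.1, -0.4, -0.1]
gripper_width: 85.5
grip_force: 0.0
```

Call:
arm_command:
  increments:
    - {"xyz": [0, 0, 0], "yaw": 0}
    - {"xyz": [0, 0, 0], "yaw": 0}
    - {"xyz": [0, 0, 0], "yaw": 0}
    - {"xyz": [0, 0, 0], "yaw": 0}
    - {"xyz": [0, 0, 0], "yaw": 0}
    - {"xyz": [0, 0, 0], "yaw": 0}
    - {"xyz": [0, 0, 0], "yaw": 0}
    - {"xyz": [0, 0, 0], "yaw": 0}
  hand: 0.5
  force: 40

```text
time: 10.08
ee_pos: [588.6, -334.4, -39.6]
tool_rot: [1.963, 2.451, 0.0]
contact_force: [-0.4, 0.5, 6.3]
gripper_width: 59.0
grip_force: 48.7
```

Gripped at 59 mm with 49 N. Lifting and carrying it to the pocket.

Call:
arm_command:
  increments:
    - {"xyz": [0, 0, -10], "yaw": 0}
    - {"xyz": [0, 0, -20], "yaw": 0}
    - {"xyz": [0, 0, -25], "yaw": 0}
    - {"xyz": [0, 0, -25], "yaw": 0}
    - {"xyz": [0, 0, -25], "yaw": 0}
    - {"xyz": [0, 0, -25], "yaw": 0}
    - {"xyz": [0, 0, -15], "yaw": 0}
    - {"xyz": [10, 2, 0], "yaw": 0}
    - {"xyz": [20, 4, 0], "yaw": 0}
    - {"xyz": [30, 6, 0], "yaw": 0}
    - {"xyz": [36, 7.5, 0], "yaw": 0}
    - {"xyz": [36, 7.5, 0], "yaw": 0}
    - {"xyz": [36, 7.5, 0], "yaw": 0}
    - {"xyz": [36, 7.5, 0], "yaw": 0}
    - {"xyz": [36, 7.5, 0], "yaw": 0}
    - {"xyz": [36, 7.5, 0], "yaw": 0}
    - {"xyz": [36, 7.5, 0], "yaw": 0}
    - {"xyz": [36, 7.5, 0], "yaw": 0}
    - {"xyz": [36, 7.5, 0], "yaw": 0}
    - {"xyz": [25, 5, 0], "yaw": 0}

```text
time: 11.75
ee_pos: [579.2, 89.1, 102.8]
tool_rot: [-1.958, -2.453, 0.001]
contact_force: [0.8, 0.7, -2.8]
gripper_width: 58.9
grip_force: 44.1
```

Call:
arm_command:
  increments:
    - {"xyz": [20, 6, 0], "yaw": 0}
    - {"xyz": [10, 2, 0], "yaw": 0}
    - {"xyz": [0, 0, 0], "yaw": 0.095}
    - {"xyz": [0, 0, 0], "yaw": 0.095}
    - {"xyz": [0, 0, 0], "yaw": 0}
    - {"xyz": [0, 0, 0], "yaw": 0}

```text
time: 12.25
ee_pos: [581.8, 114.2, 103.7]
tool_rot: [-2.186, -2.257, 0.002]
contact_force: [0.5, -0.3, -3.1]
gripper_width: 58.9
grip_force: 44.2
```

Run:
```python
from h import *
delta(582,117,15,.03)
for n in("scene","top"):
    s=snapshot(n);W=cloud(s);np.savez(n+"2.npz",W=W,p=s["pixels"]);h=cv2.cvtColor(s['pixels'],cv2.COLOR_RGB2HSV).astype(int)
    g=(h[...,0]>45)&(h[...,0]<80)&(h[...,1]>100)&(abs(W[...,0]-582)<90)&(abs(W[...,1]-117)<90)&(W[...,2]>80)
    if g.sum()<20: print(n,g.sum());continue
    print(n,g.sum(),np.percentile(W[g],[2,50,98],axis=0).round(1).tolist())
    t=g&(W[...,2]>np.percentile(W[g][:,2],50)-4);print(cv2.minAreaRect(W[t][:,:2].astype(np.float32)))
s=np.load("scene2.npz")["p"][110:250,290:450];cv2.imwrite("pics/s5.png",cv2.resize(s[...,::-1],None,fx=4,fy=4))
```

```text
xyz [ 2.8  0.4 88.7] yaw 0.002 at [581.8 114.2 103.7] 12.25
scene 262 [[559.2, 70.8, 158.5], [580.8, 102.7, 161.9], [607.9, 144.1, 166.5]]
((588.4122924804688, 108.86505126953125), (60.59419631958008, 81.63023376464844), 2.566619873046875)
top 62 [[562.7, 74.0, 157.2], [579.8, 79.8, 162.4], [607.2, 94.2, 279.1]]
((583.6266479492188, 80.68885803222656), (18.370166778564453, 47.503318786621094), 75.30664825439453)
```

View pics/s5.png

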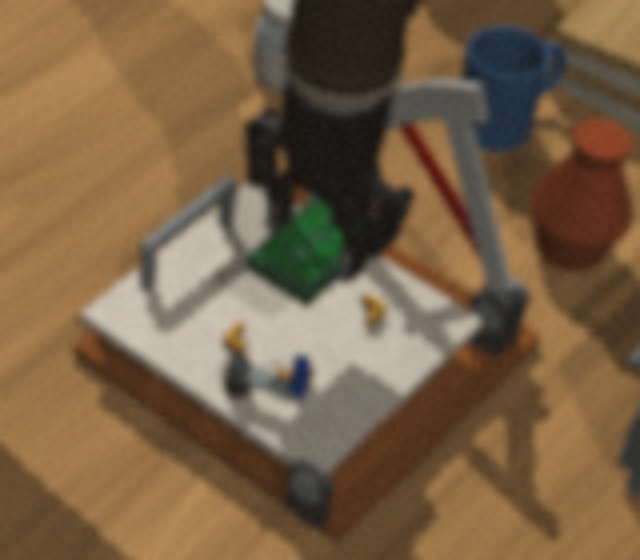

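The view shows the tile held level at (305,250) above the pocket, with brackets at (235,337) and (373,310), knob at (300,375) and handle at (190,235). I'll refine pocket against tile before lowering.

Run:
```python
from h import *
from scipy.optimize import least_squares
def seg(P,a,b):
    d=b-a;t=np.clip(((P-a)@d)/(d@d),0,1);return np.linalg.norm(P-a-t[:,None]*d,axis=1)
for n in("top1","scene1"):
    d=np.load(n+".npz");W=d["W"];h=cv2.cvtColor(d["p"],cv2.COLOR_RGB2HSV).astype(int)
    m=(h[...,0]>10)&(h[...,0]<30)&(h[...,1]>80)&(W[...,2]>63)&(W[...,2]<72)&(abs(W[...,0]-582)<48)&(abs(W[...,1]-117)<68)
    P=W[m][:,:2]
    def f(p):
        c,s=np.cos(p[2]),np.sin(p[2]);L=(P-p[:2])@np.array([[c,-s],[s,c]]);A=abs(L)
        k=np.array([35.5,55.5]);return np.minimum(seg(A,k,k-[19,0]),seg(A,k,k-[0,19]))
    r=least_squares(f,[582,117,.03],loss="soft_l1");print(n,len(P),r.x.round(3),f(r.x).mean().round(2))
# held tile: visible -y end and x sides, in the tool heading frame
d=np.load("scene2.npz");W=d["W"];h=cv2.cvtColor(d["p"],cv2.COLOR_RGB2HSV).astype(int)
g=(h[...,0]>45)&(h[...,0]<80)&(h[...,1]>100)&(abs(W[...,0]-582)<90)&(abs(W[...,1]-117)<90)&(W[...,2]>130)&(W[...,2]<180)
o=observe();c,s=np.cos(.03),np.sin(.03);L=(W[g][:,:2]-np.array(o["ee_pos"])[:2])@np.array([[c,-s],[s,c]]);z=W[g][:,2]
print("held ranges",L.min(0).round(1),L.max(0).round(1),"z",np.percentile(z,[1,50,99]).round(1))
print(np.c_[L,z][L[:,1].argsort()][:24].round(1).tolist())
# same for tile on the bench
d=np.load("scene1.npz");W=d["W"];h=cv2.cvtColor(d["p"],cv2.COLOR_RGB2HSV).astype(int)
g=(h[...,0]>45)&(h[...,0]<80)&(h[...,1]>100)&(abs(W[...,0]-587)<90)&(abs(W[...,1]+333)<90)&(W[...,2]>10)&(W[...,2]<30)
c,s=np.cos(.218),np.sin(.218);L=(W[g][:,:2]-[588.6,-334.4])@np.array([[c,-s],[s,c]])
print("bench ranges",L.min(0).round(1),L.max(0).round(1),np.sort(L[:,1])[:10].round(1))
```

```text
top1 62 [5.82496e+02 1.15564e+02 3.20000e-02] 1.36
scene1 51 [5.80976e+02 1.17424e+02 1.40000e-02] 1.58
held ranges [-24.4 -46.9] [26.4 34.9] z [157.5 161.9 166.5]
[[-23.1, -46.9, 159.4], [-12.0, -46.0, 158.0], [-20.0, -45.6, 156.3], [-20.5, -45.4, 160.2], [-18.2, -43.6, 160.4], [-3.1, -43.5, 162.3], [4.1, -43.1, 162.9], [-15.1, -42.8, 162.0], [-0.1, -42.7, 163.9], [-22.9, -42.5, 160.6], [-19.6, -42.0, 162.5], [7.2, -41.8, 159.8], [-8.2, -41.8, 161.7], [18.5, -41.6, 159.2], [14.3, -41.1, 160.1], [21.3, -40.5, 160.4], [-9.6, -40.4, 164.0], [5.8, -40.3, 162.0], [-13.3, -40.1, 161.2], [9.4, -39.7, 159.8], [23.1, -38.8, 164.6], [4.4, -38.8, 164.1], [16.2, -38.7, 159.6], [23.6, -38.7, 160.6]]
bench ranges [-28.3 -46.2] [28.1 49. ] [-46.2 -46.  -46.  -45.5 -45.5 -44.9 -44.7 -44.7 -44.7 -44.6]
```

Call:
arm_command:
  increments:
    - {"xyz": [1.2, 0, 10], "yaw": 0}
    - {"xyz": [0, 0, 20], "yaw": 0}
    - {"xyz": [0, 0, 20], "yaw": 0}
    - {"xyz": [0, 0, 15], "yaw": 0}
    - {"xyz": [0, 0, 5], "yaw": 0}
    - {"xyz": [0, 0, 2], "yaw": 0}
    - {"xyz": [0, 0, 2], "yaw": 0}
    - {"xyz": [0, 0, 2], "yaw": 0}
    - {"xyz": [0, 0, 2], "yaw": 0}
    - {"xyz": [0, 0, 0], "yaw": 0}

```text
time: 13.18
ee_pos: [582.7, 116.2, 26.6]
tool_rot: [2.188, 2.255, 0.001]
contact_force: [0.3, 0.6, -2.7]
gripper_width: 59.0
grip_force: 44.1
```

Call:
arm_command:
  increments:
    - {"xyz": [0, 0, 1.5], "yaw": 0}
    - {"xyz": [0, 0, 1.5], "yaw": 0}
    - {"xyz": [0, 0, 1], "yaw": 0}
    - {"xyz": [0, 0, 0], "yaw": 0}

```text
time: 13.52
ee_pos: [582.3, 116.2, 22.1]
tool_rot: [-2.188, -2.255, 0.0]
contact_force: [0.9, -1.3, -2.6]
gripper_width: 59.1
grip_force: 44.1
```

No contact, so the tile is entering the pocket. Continuing down.

Call:
arm_command:
  increments:
    - {"xyz": [0, 0, 1.5], "yaw": 0}
    - {"xyz": [0, 0, 1.5], "yaw": 0}
    - {"xyz": [0, 0, 1], "yaw": 0}
    - {"xyz": [0, 0, 1], "yaw": 0}
    - {"xyz": [0, 0, 0], "yaw": 0}

```text
time: 13.93
ee_pos: [582.3, 116.1, 17.0]
tool_rot: [-2.188, -2.254, 0.0]
contact_force: [-0.6, -0.7, -1.9]
gripper_width: 59.0
grip_force: 44.1
```

Call:
arm_command:
  increments:
    - {"xyz": [0, 0, 1], "yaw": 0}
    - {"xyz": [0, 0, 1], "yaw": 0}
    - {"xyz": [0, 0, 0], "yaw": 0}

```text
time: 14.18
ee_pos: [582.6, 116.1, 15.4]
tool_rot: [2.188, 2.254, 0.0]
contact_force: [0.2, 0.7, -2.3]
gripper_width: 58.9
grip_force: 44.8
```

Call:
arm_command:
  increments:
    - {"xyz": [0, 0, 1], "yaw": 0}
    - {"xyz": [0, 0, 1], "yaw": 0}
    - {"xyz": [0, 0, 0], "yaw": 0}

```text
time: 14.43
ee_pos: [582.6, 116.2, 15.2]
tool_rot: [-2.187, -2.253, -0.002]
contact_force: [-7.6, 0.3, 20.3]
gripper_width: 59.2
grip_force: 56.6
```

Run:
```python
from h import *
st()
s=snapshot("scene");W=cloud(s);h=cv2.cvtColor(s['pixels'],cv2.COLOR_RGB2HSV).astype(int)
g=(h[...,0]>45)&(h[...,0]<80)&(h[...,1]>100)&(abs(W[...,0]-582)<60)&(abs(W[...,1]-117)<70)&(W[...,2]>50)&(W[...,2]<100)
print(np.percentile(W[g],[1,50,99],axis=0).round(1))
```

```text
{'time': 14.433, 'ee_pos': [582.602, 116.166, 15.235], 'tool_rot': [-2.187, -2.253, -0.002], 'contact_force': [-7.632, 0.255, 20.299], 'gripper_width': 59.19, 'grip_force': 56.582, 'joints': [-0.801, 0.688, 0.751, 1.87, -0.626, 0.835, 0.305]}
tool axes xyz in cols
 [[-0.03   1.     0.   ]
 [ 1.     0.03   0.002]
 [ 0.002  0.    -1.   ]]
[[557.6  70.8  68.6]
 [581.  104.5  73.3]
 [611.1 145.2  78.5]]
```

The tile top reads 73.3 mm (expected 73) and the floor gives 20 N, so it is seated. Releasing, then going up clear.

Call:
arm_command:
  increments:
    - {"xyz": [0, 0, 0], "yaw": 0}
    - {"xyz": [0, 0, 0], "yaw": 0}
    - {"xyz": [0, 0, 0], "yaw": 0}
    - {"xyz": [0, 0, 0], "yaw": 0}
    - {"xyz": [0, 0, 0], "yaw": 0}
    - {"xyz": [0, 0, 0], "yaw": 0}
    - {"xyz": [0, 0, -5], "yaw": 0}
    - {"xyz": [0, 0, -15], "yaw": 0}
    - {"xyz": [0, 0, -20], "yaw": 0}
    - {"xyz": [0, 0, -20], "yaw": 0}
    - {"xyz": [0, 0, -20], "yaw": 0}
    - {"xyz": [0, 0, -20], "yaw": 0}
  hand: 0.9

```text
time: 15.48
ee_pos: [582.3, 115.9, 114.5]
tool_rot: [2.188, 2.254, -0.0]
contact_force: [0.8, 0.0, -0.1]
gripper_width: 76.8
grip_force: 0.0
```

Run:
```python
from h import *
s=snapshot("scene");W=cloud(s);h=cv2.cvtColor(s['pixels'],cv2.COLOR_RGB2HSV).astype(int)
g=(h[...,0]>45)&(h[...,0]<80)&(h[...,1]>100)&(abs(W[...,0]-582)<60)&(abs(W[...,1]-117)<70)&(W[...,2]>50)&(W[...,2]<100)
print(np.percentile(W[g],[1,50,99],axis=0).round(1))
b=(h[...,0]>105)&(h[...,0]<125)&(h[...,1]>110)&(abs(W[...,0]-630)<30)&(abs(W[...,1]-40)<30)&(W[...,2]>80)
print("knob",b.sum(),W[b].round(0).tolist())
# project predicted knob-top for a few lever angles and compare to blue centroid in both cams
blue=(h[...,0]>105)&(h[...,0]<125)&(h[...,1]>110);v,u=np.where(blue&b);print("blue px",u.mean(),v.mean())
yaw=.027;Rz=R.from_euler("z",yaw).as_matrix();p0=np.array([582,116.5,55])
for a in np.arange(0,.4,.05):
    k=p0+Rz@np.array([50*np.cos(a),-85+50*np.sin(a),45]);q,_=cv2.projectPoints(k[None],np.array(s["rvec"],float),np.array(s["tvec"],float),np.array(s["camera_matrix"],float),None);print(round(a,2),k.round(1),q.ravel().round(1))
delta(582,116,100,.03)
```

```text
[[558.3  68.9  68.8]
 [585.  115.   73.5]
 [611.9 159.8  77.8]]
knob 22 [[629.0, 43.0, 116.0], [632.0, 43.0, 118.0], [634.0, 45.0, 118.0], [636.0, 48.0, 117.0], [630.0, 43.0, 112.0], [634.0, 41.0, 117.0], [635.0, 44.0, 115.0], [631.0, 41.0, 110.0], [635.0, 41.0, 113.0], [637.0, 43.0, 113.0], [632.0, 40.0, 107.0], [635.0, 41.0, 108.0], [632.0, 41.0, 101.0], [634.0, 43.0, 101.0], [632.0, 42.0, 96.0], [635.0, 44.0, 97.0], [630.0, 40.0, 91.0], [634.0, 41.0, 93.0], [636.0, 42.0, 94.0], [634.0, 40.0, 89.0], [636.0, 43.0, 89.0], [635.0, 40.0, 86.0]]
blue px 364.72727272727275 203.3181818181818
0.0 [634.3  32.9 100. ] [362.7 206.1]
0.05 [634.1  35.4 100. ] [363.2 205.7]
0.1 [633.9  37.9 100. ] [363.7 205.2]
0.15 [633.5  40.3 100. ] [364.1 204.6]
0.2 [633.   42.8 100. ] [364.5 204.1]
0.25 [632.4  45.2 100. ] [364.9 203.6]
0.3 [631.6  47.6 100. ] [365.2 203. ]
0.35 [630.8  49.9 100. ] [365.5 202.4]
xyz [ 0.3 -2.7 18.3] yaw -0.001 at [584.6 115.8 118.3] 15.5333
```

The tile is flat at 73.5 mm and released. The lever is at about 0.23 rad with its knob at about (632.5,44). I'll grip the knob and drive it round its arc.

Call:
arm_command:
  increments:
    - {"xyz": [-18, 12, 0], "yaw": 0}
    - {"xyz": [-19, 12, 0], "yaw": 0}
    - {"xyz": [-18, 12, 0], "yaw": 0}
    - {"xyz": [-18, 12, 0], "yaw": 0}
    - {"xyz": [0, 0, 0], "yaw": 0}
    - {"xyz": [0, 0, 0], "yaw": 0}
    - {"xyz": [0, 0, 0], "yaw": 0}
  hand: 0.45

```text
time: 16.12
ee_pos: [632.2, 45.1, 113.1]
tool_rot: [-2.187, -2.254, 0.0]
contact_force: [1.6, 1.1, -0.2]
gripper_width: 38.5
grip_force: 0.0
```

Call:
arm_command:
  increments:
    - {"xyz": [0, 0, 15], "yaw": 0}
    - {"xyz": [0, 0, 15], "yaw": 0}
    - {"xyz": [0, 0, 15], "yaw": 0}
    - {"xyz": [0, 0, 8], "yaw": 0}
    - {"xyz": [0, 0, 4], "yaw": 0}
    - {"xyz": [0, 0, 0], "yaw": 0}

```text
time: 16.62
ee_pos: [631.9, 45.4, 55.6]
tool_rot: [-2.186, -2.255, 0.001]
contact_force: [-0.4, -0.1, 0.5]
gripper_width: 38.4
grip_force: 0.0
```

Call:
arm_command:
  increments:
    - {"xyz": [0, 0, 0], "yaw": 0}
    - {"xyz": [0, 0, 0], "yaw": 0}
    - {"xyz": [0, 0, 0], "yaw": 0}
    - {"xyz": [0, 0, 0], "yaw": 0}
    - {"xyz": [0, 0, 0], "yaw": 0}
    - {"xyz": [0, 0, 0], "yaw": 0}
    - {"xyz": [0, 0, 0], "yaw": 0}
  hand: 0.05
  force: 25

```text
time: 17.2
ee_pos: [631.6, 44.3, 57.1]
tool_rot: [-2.187, -2.253, 0.001]
contact_force: [-5.8, -0.4, 3.9]
gripper_width: 13.1
grip_force: 24.8
```

Run:
```python
from h import *
st()
s=snapshot("scene");cv2.imwrite("pics/s6.png",cv2.resize(s["pixels"][120:250,300:450][...,::-1],None,fx=4,fy=4))
```

```text
{'time': 17.2, 'ee_pos': [631.649, 44.315, 57.09], 'tool_rot': [-2.187, -2.253, 0.001], 'contact_force': [-5.752, -0.388, 3.879], 'gripper_width': 13.107, 'grip_force': 24.779, 'joints': [-0.669, 0.691, 0.785, 1.743, -0.584, 0.958, 0.38]}
tool axes xyz in cols
 [[-0.03   1.    -0.001]
 [ 1.     0.03   0.001]
 [ 0.001 -0.001 -1.   ]]
```

View pics/s6.png

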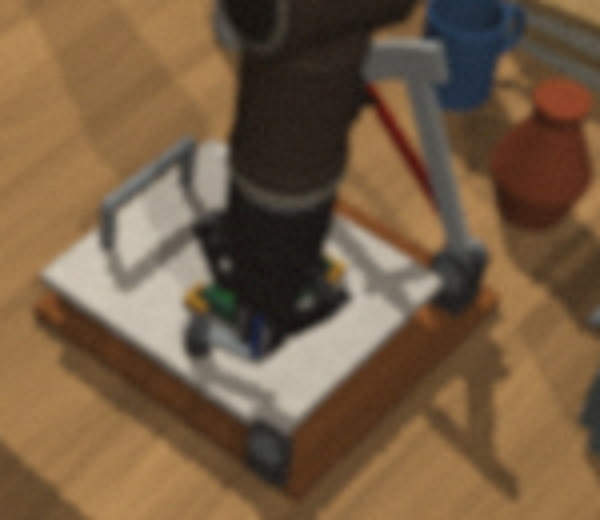

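The knob at (260,335) is gripped between the fingers at 13 mm. Driving the arc.

Call:
arm_command:
  increments:
    - {"xyz": [4, -1, 0], "yaw": 0}
    - {"xyz": [4, -1.6, 0], "yaw": 0}
    - {"xyz": [4.5, -2.2, 0], "yaw": 0}
    - {"xyz": [4.3, -2.6, 0], "yaw": 0}
    - {"xyz": [4, -3, 0], "yaw": 0}
    - {"xyz": [3.6, -3.4, 0], "yaw": 0}
    - {"xyz": [3.3, -3.8, 0], "yaw": 0}
    - {"xyz": [2.9, -4, 0], "yaw": 0}
    - {"xyz": [2.5, -4.3, 0], "yaw": 0}
    - {"xyz": [2, -4.6, 0], "yaw": 0}
    - {"xyz": [1.6, -4.8, 0], "yaw": 0}
    - {"xyz": [1.1, -4.8, 0], "yaw": 0}
    - {"xyz": [0.5, -4.3, 0], "yaw": 0}
    - {"xyz": [0.2, -4.2, 0], "yaw": 0}
    - {"xyz": [0, -2, 0], "yaw": 0}
    - {"xyz": [0, -1, 0], "yaw": 0}
    - {"xyz": [0, 0, 0], "yaw": 0}
    - {"xyz": [0, 0, 0], "yaw": 0}
    - {"xyz": [0, 0, 0], "yaw": 0}

```text
time: 18.83
ee_pos: [581.4, 87.0, 57.3]
tool_rot: [-2.182, -2.258, -0.01]
contact_force: [3.2, 7.9, 5.4]
gripper_width: 12.8
grip_force: 25.3
```

Call:
arm_command:
  increments:
    - {"xyz": [0, -1, 0], "yaw": 0}
    - {"xyz": [0, -1, 0], "yaw": 0}
    - {"xyz": [0, -1, 0], "yaw": 0}
    - {"xyz": [0, 0, 0], "yaw": 0}

```text
time: 19.17
ee_pos: [581.1, 86.8, 57.5]
tool_rot: [2.182, 2.257, 0.015]
contact_force: [12.9, 7.3, -2.9]
gripper_width: 13.0
grip_force: 24.8
```

Call:
arm_command:
  increments:
    - {"xyz": [0, 0, 0], "yaw": 0}
    - {"xyz": [0, 0, 0], "yaw": 0}
    - {"xyz": [0, 0, 0], "yaw": 0}
    - {"xyz": [0, 0, 0], "yaw": 0}
    - {"xyz": [0, 0, 0], "yaw": 0}
    - {"xyz": [0, 0, -15], "yaw": 0}
    - {"xyz": [0, 0, -20], "yaw": 0}
    - {"xyz": [0, 0, -20], "yaw": 0}
  hand: 0.45

```text
time: 19.83
ee_pos: [576.1, 81.0, 111.4]
tool_rot: [-2.188, -2.253, 0.003]
contact_force: [0.8, -0.2, 1.2]
gripper_width: 38.7
grip_force: 0.0
```

Run:
```python
from h import *
s=snapshot("scene");W=cloud(s);h=cv2.cvtColor(s['pixels'],cv2.COLOR_RGB2HSV).astype(int)
b=(h[...,0]>105)&(h[...,0]<125)&(h[...,1]>110)&(abs(W[...,0]-610)<60)&(abs(W[...,1]-60)<60)&(W[...,2]>80)&(W[...,2]<125)
print("knob",b.sum(),np.median(W[b],0).round(1));v,u=np.where(b);print("px",u.mean(),v.mean())
yaw=.027;Rz=R.from_euler("z",yaw).as_matrix();p0=np.array([582,116.5,55])
for a in (1.2,1.3,1.4,1.5,1.57):
    k=p0+Rz@np.array([50*np.cos(a),-85+50*np.sin(a),45]);q,_=cv2.projectPoints(k[None],np.array(s["rvec"],float),np.array(s["tvec"],float),np.array(s["camera_matrix"],float),None);print(round(a,2),k.round(1),q.ravel().round(1))
m=(W[...,2]>92)&(W[...,2]<112)&(abs(W[...,0]-458)<20)&(abs(W[...,1]-114)<70)&(h[...,1]<110)
print("bar",m.sum(),W[m].mean(0),np.percentile(W[m],[2,98],axis=0))
st()
cv2.imwrite("pics/s7.png",cv2.resize(s["pixels"][110:250,290:450][...,::-1],None,fx=4,fy=4))
```

```text
knob 25 [583.9  79.1 104.5]
px 360.0 188.0
1.2 [601.1  78.6 100. ] [364.  192.2]
1.3 [596.4  80.1 100. ] [363.1 191.2]
1.4 [591.5  81.  100. ] [362.1 190.2]
1.5 [586.5  81.5 100. ] [361.  189.3]
1.57 [583.   81.5 100. ] [360.1 188.7]
bar 107 [458.76910391 104.29764527 104.11270949] [[451.81306956  60.43972709  97.00638226]
 [464.68001845 151.07810798 109.55444932]]
{'time': 19.883, 'ee_pos': [578.505, 80.845, 115.354], 'tool_rot': [2.188, 2.252, 0.005], 'contact_force': [2.434, -1.03, 3.33], 'gripper_width': 38.284, 'grip_force': 0.0, 'joints': [-0.841, 0.549, 0.872, 1.831, -0.498, 0.993, 0.269]}
tool axes xyz in cols
 [[-0.029  1.     0.003]
 [ 1.     0.029  0.001]
 [ 0.001  0.003 -1.   ]]
```

View pics/s7.png

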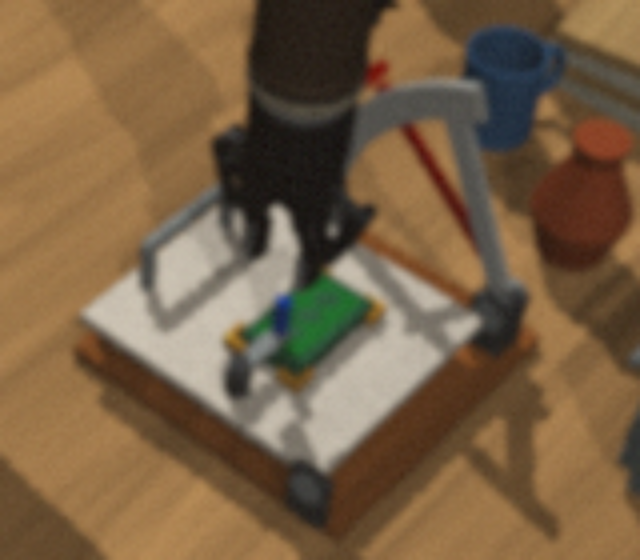

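The lever lies across the tile's end with the knob at (283,312), which is 1.57 rad, and the tile sits inside all the brackets. Going to the handle.

Call:
arm_command:
  increments:
    - {"xyz": [6, -20, 0], "yaw": 0}
    - {"xyz": [6, -20, 0], "yaw": 0}
    - {"xyz": [6, -20, 0], "yaw": 0}
    - {"xyz": [6, -20, 0], "yaw": 0}
    - {"xyz": [6, -20, 0], "yaw": 0}
    - {"xyz": [5, -18, 0], "yaw": 0}
    - {"xyz": [0, 0, 0], "yaw": 0}
    - {"xyz": [0, 0, 0], "yaw": 0}

```text
time: 20.55
ee_pos: [457.1, 113.4, 111.3]
tool_rot: [-2.186, -2.255, -0.001]
contact_force: [0.7, 1.4, 1.2]
gripper_width: 38.4
grip_force: 0.0
```

```bash
python3 -c "
from h import *
delta(458,113,47,.028)"
```

```text
xyz [-0.5  0.9 64.3] yaw 0.003 at [457.1 113.4 111.3] 20.55
```

Call:
arm_command:
  increments:
    - {"xyz": [0, 1, 15], "yaw": 0}
    - {"xyz": [0, 0, 20], "yaw": 0}
    - {"xyz": [0, 0, 15], "yaw": 0}
    - {"xyz": [0, 0, 9], "yaw": 0}
    - {"xyz": [0, 0, 5], "yaw": 0}
    - {"xyz": [0, 0, 0], "yaw": 0}

```text
time: 21.05
ee_pos: [459.0, 112.2, 46.6]
tool_rot: [2.189, 2.253, -0.002]
contact_force: [-0.4, -0.3, -0.1]
gripper_width: 38.4
grip_force: 0.0
```

Call:
arm_command:
  increments:
    - {"xyz": [0, 0, 0], "yaw": 0}
    - {"xyz": [0, 0, 0], "yaw": 0}
    - {"xyz": [0, 0, 0], "yaw": 0}
    - {"xyz": [0, 0, 0], "yaw": 0}
    - {"xyz": [0, 0, 0], "yaw": 0}
    - {"xyz": [0, 0, 0], "yaw": 0}
    - {"xyz": [0, 0, 0], "yaw": 0}
    - {"xyz": [0, 0, 0], "yaw": 0}
  hand: 0
  force: 45

```text
time: 21.72
ee_pos: [455.5, 112.6, 47.4]
tool_rot: [-2.184, -2.251, 0.006]
contact_force: [-11.0, -1.9, 9.2]
gripper_width: 12.6
grip_force: 43.8
```

The bar is gripped at 12.6 mm with 44 N. Lifting along the arc, the first 0.4 rad.

Call:
arm_command:
  increments:
    - {"xyz": [0, -2, 0], "yaw": 0}
    - {"xyz": [0, 2, -9], "yaw": 0}
    - {"xyz": [0, 2.3, -8.9], "yaw": 0}
    - {"xyz": [0, 2.7, -8.8], "yaw": 0}
    - {"xyz": [0, 3, -8.6], "yaw": 0}
    - {"xyz": [0, 3.4, -8.5], "yaw": 0}
    - {"xyz": [0, 3.7, -8.4], "yaw": 0}
    - {"xyz": [0, 4, -8.2], "yaw": 0}
    - {"xyz": [0, 4.4, -8.1], "yaw": 0}
    - {"xyz": [0, 4.7, -7.9], "yaw": 0}
    - {"xyz": [0, 5, -7.7], "yaw": 0}
    - {"xyz": [0, 0, 0], "yaw": 0}
    - {"xyz": [0, 0, 0], "yaw": 0}

```text
time: 22.8
ee_pos: [489.4, 113.5, 132.1]
tool_rot: [-2.185, -2.251, 0.006]
contact_force: [-11.1, -1.3, 2.0]
gripper_width: 12.2
grip_force: 44.2
```

Call:
arm_command:
  increments:
    - {"xyz": [0, 5.2, -7.5], "yaw": 0}
    - {"xyz": [0, 5.5, -7.3], "yaw": 0}
    - {"xyz": [0, 5.8, -7], "yaw": 0}
    - {"xyz": [0, 6.1, -6.8], "yaw": 0}
    - {"xyz": [0, 6.4, -6.5], "yaw": 0}
    - {"xyz": [0, 6.6, -6.3], "yaw": 0}
    - {"xyz": [0, 6.8, -6], "yaw": 0}
    - {"xyz": [0, 0, 0], "yaw": 0}
    - {"xyz": [0, 0, 0], "yaw": 0}
    - {"xyz": [0, 0, 0], "yaw": 0}

```text
time: 23.63
ee_pos: [530.3, 114.6, 180.2]
tool_rot: [-2.183, -2.249, 0.008]
contact_force: [-21.6, -1.6, 18.0]
gripper_width: 12.5
grip_force: 45.2
```

Run:
```python
from h import *
st()
H=np.array([682,119.2,55]);Rz=R.from_euler("z",.027).as_matrix()
for n in("top","scene"):
    s=snapshot(n);W=cloud(s);h=cv2.cvtColor(s['pixels'],cv2.COLOR_RGB2HSV).astype(int);a,S,V=h[...,0],h[...,1],h[...,2]
    L=(W-H)@Rz
    near=(L[...,0]<-120)&(L[...,0]>-230)&(L[...,1]>100)&(L[...,1]<165)&(L[...,2]>60)
    for nm,m in dict(red=((a<6)|(a>174))&(S>140),yellow=(a>18)&(a<32)&(S>150)).items():
        q=L[m&near]; r=np.hypot(q[:,0],q[:,2]);k=abs(r-215)<15;q=q[k]
        if len(q): print(n,nm,len(q),np.median(q,0).round(1),"angle",np.median(np.arctan2(q[:,2],-q[:,0])).round(3),"r",np.median(r[k]).round())
    f=(abs(L[...,1])<105)&(L[...,0]>-215)&(L[...,0]<-20)&(S<60)&(V>110)&(L[...,2]>10)&(L[...,2]<170)
    ang=np.arctan2(L[f][:,2],-L[f][:,0]);print("face",f.sum(),np.median(ang).round(3))
    if n=="scene": cv2.imwrite("pics/s8.png",cv2.resize(s["pixels"][90:250,290:450][...,::-1],None,fx=3.7,fy=3.7))
```

```text
{'time': 23.633, 'ee_pos': [530.349, 114.633, 180.239], 'tool_rot': [-2.183, -2.249, 0.008], 'contact_force': [-21.595, -1.555, 18.012], 'gripper_width': 12.457, 'grip_force': 45.152, 'joints': [-1.031, 0.411, 0.973, 1.854, -0.385, 1.088, 0.12]}
tool axes xyz in cols
 [[-0.03   1.    -0.009]
 [ 1.     0.03   0.001]
 [ 0.002 -0.009 -1.   ]]
top red 30 [-160.8  148.4  145.1] angle 0.734 r 218.0
face 1442 0.665
scene red 16 [-160.4  146.   144.1] angle 0.734 r 215.0
face 2681 0.653
```

View pics/s8.png

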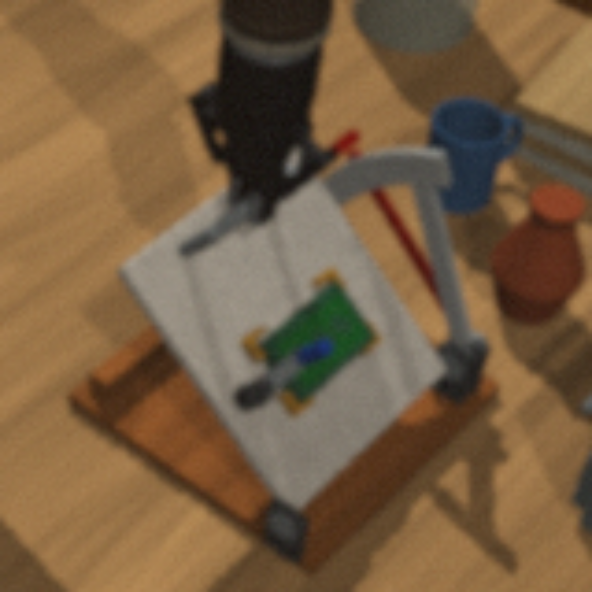

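The board is tilted with the tile and lever in place: bar around (220,230), red marker at (345,143). The board reads about 0.66 rad and the marker about 0.715 rad, so a little more lift with some radial relief.

Call:
arm_command:
  increments:
    - {"xyz": [0, 2.5, -3], "yaw": 0}
    - {"xyz": [0, 2.5, -3], "yaw": 0}
    - {"xyz": [0, 2.4, -3], "yaw": 0}
    - {"xyz": [0, 0, 0], "yaw": 0}
    - {"xyz": [0, 0, 0], "yaw": 0}
    - {"xyz": [0, 0, 0], "yaw": 0}
    - {"xyz": [0, 0, 0], "yaw": 0}

```text
time: 24.32
ee_pos: [540.7, 114.9, 189.1]
tool_rot: [-2.187, -2.253, 0.002]
contact_force: [-7.4, -2.0, 4.3]
gripper_width: 12.5
grip_force: 44.6
```

Run:
```python
from h import *
st()
H=np.array([682,119.2,55]);Rz=R.from_euler("z",.027).as_matrix()
for n in("top","scene"):
    s=snapshot(n);W=cloud(s);h=cv2.cvtColor(s['pixels'],cv2.COLOR_RGB2HSV).astype(int);a,S,V=h[...,0],h[...,1],h[...,2]
    L=(W-H)@Rz
    f=(abs(L[...,1])<105)&(L[...,0]>-200)&(L[...,0]<-20)&(S<60)&(V>110)&(L[...,2]>10)&(L[...,2]<170)
    q=L[f]; ang=np.arctan2(q[:,2],-q[:,0]);t=np.median(ang);k=abs(ang-t)<.1;p=np.polyfit(-q[k,0],q[k,2],1);print(n,f.sum(),"median",t.round(3),"slope angle",np.arctan(p[0]).round(3),"offset",p[1].round(1))
    m=(a>17)&(a<33)&(S>120)&(L[...,1]>95)&(L[...,1]<150)&(L[...,2]>90)&(L[...,0]<-120)&(L[...,0]>-210)
    if m.any(): print("yellow",m.sum(),np.median(L[m],0).round(1))
    g=(a>45)&(a<80)&(S>100)&(L[...,2]>10)&(abs(L[...,1])<80)&(L[...,0]>-200)&(L[...,0]<0);q=L[g];c,d=np.cos(t),np.sin(t)
    print("tile in board: X",np.percentile(-q[:,0]*c+q[:,2]*d,[2,98]).round(),"Y",np.percentile(q[:,1],[2,98]).round(),"Z",np.median(q[:,0]*d+q[:,2]*c).round(1))
```

```text
{'time': 24.317, 'ee_pos': [540.674, 114.862, 189.117], 'tool_rot': [-2.187, -2.253, 0.002], 'contact_force': [-7.355, -2.023, 4.285], 'gripper_width': 12.471, 'grip_force': 44.633, 'joints': [-1.022, 0.416, 0.974, 1.825, -0.384, 1.106, 0.119]}
tool axes xyz in cols
 [[-0.03   1.    -0.002]
 [ 1.     0.03   0.   ]
 [ 0.    -0.002 -1.   ]]
top 1239 median 0.721 slope angle 0.712 offset 1.7
tile in board: X [ 75. 438.] Y [-58.  -7.] Z 19.1
scene 2595 median 0.711 slope angle 0.716 offset -0.9
tile in board: X [ 75. 125.] Y [-43.  42.] Z 18.3
```

The board slope is 0.714 against a marker at about 0.715, and the tile is seated at 18 mm. Grip is 44.6 N and the arm is at rest. Handing in.

```bash
python3 -c "
from rig import *
print(sign_off())"
```

```text
the job is handed in; nothing more can be done
None
```

I handed the job in with the green tile seated in the pocket, the lever shut across it, and the board held still by its handle at about 0.715 rad, level with the red marker within measuring error; no verdict came back.

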